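# Press a dowel home with locking pliers and free the block

### The arm

A 6-joint arm with a two-finger parallel gripper is mounted at the origin on the work surface. World frame = base frame: x ahead of the robot, y to its left, z up, the work surface at z = 0. Lengths are in m, angles in degrees, forces in N, time in s.
With the tool pointing down it reaches from about 0.4 to 0.825 m from the base axis. Payload 7 kg.
Tool frame: the origin (TCP) lies at the very end of the fingers, on their centre line; the grasp point (between the pads) lies 19 mm behind it; y points along the fingers, x is the direction in which the jaws open and shut, and the axes are right-handed (so a half turn about y gives the same grasp; the last joint's range is limited). The gripper opens to 88 mm and grips with 3 to 60 N. Pads are 19 mm wide; open, the fingers measure 130 mm over their backs; the gripper's body (78 mm by 193 mm) begins 47 mm behind the grasp point.
Start: joints at [-56.144, 20.546, 0.682, 0, -70.136, -16.507], TCP at [0.201, -0.644, 0.227] pointing down, gripper open.
Joint ranges: [-176.03, 176.03], [-82.01, 121.73], [-58.28, 71.71], [-173.87, 95.51], [-174.79, -0.11], [-173.66, 173.66]. Speed limits (degrees/s): [136.94, 136.94, 172.46, 180, 180, 180].

### API

Orientations are given as [roll, pitch, yaw] about the fixed x, y, z axes, in that order (R = Rz(yaw) Ry(pitch) Rx(roll)).
In Python, from plant import ctrl gives the robot as it stands.
- The arm moves only by the shell command python3 -m crank 'ROWS'. ROWS is JSON, a list that holds one entry, the list of rows, each a list of 5 numbers: the closure, from -1 (fully open) to 1 (shut), then the shift along the tool's x, y, z in mm, then the turn about the tool's y in rad. In form: [[[claw, x, y, z, turn], ...]]. A call has 1 to 12 rows; each row is the pose to reach, as a shift and turn from the pose commanded when the call began, along the tool's axes at that moment; what a row does not reach only later rows make up. A row lasts 1/8 s, in which the tool goes at most 62.5 mm and 10.7 degrees, less where a joint would pass 70% of its speed; a pose out of reach is approached as far as the arm can. A call with a gripper value outside its range is refused whole. The fingers move at their own pace and stop on an object; the grip force is fixed at half the most. Time passes only in rows, so rows that repeat a pose let the fingers close. It gives the time, the measured TCP pose, the force and the opening at its end, in the units of the state.
- ctrl.get_obs(): the state, without advancing time (a new reading comes with each control period).
- ctrl.snapshot(name): name is "scene" or "top" or "wrist"; returns the picture (400x640x3 uint8, red, green, blue); there is no depth.
- ctrl.camera_model(name): a dict with "fx", "fy", "cx", "cy" (pixels), "origin" and "orientation" of the camera in the world; the wrist camera has in their place "hand_eye" (4x4, takes a point from camera to tool coordinates, whose origin is the TCP and whose axes are the tool frame's). Camera axes: x right, y down, z forward; pixel columns grow to the right and rows downward; lengths in m; the calibration is good to about 2 mm. A picture is of the moment at which its call begins: read the wrist's pose just before it. camera_model takes no time and is no camera call.
- ctrl.close_job(): hands the job in, once; it reports no verdict.
Trained networks look in the newest picture that a camera, given by its name, has taken for a name from the list of things; names that differ only in an ending like _2 or _b are one class to them, and where a whole thing is asked for, a point or a joint stands for the part that bears it (a point fixed in the world has none). Each returns a list of dicts, best first, with "confidence" (0 to 1); they miss things now and then, are a little off and sometimes report something else, mostly with a low value. They report only what shows in the picture. A call takes as long as a camera call. They do not tell look-alikes from the thing itself.
- ctrl.find_in(camera, name): "extent" ([left, top, width, height] in pixels, round what is visible of it).
The state is a dict: "clock": time; "joint_pos": joint angles; "qvel": joint speeds; "tau": joint torques, N m; "tool_pos": TCP position; "orientation": TCP orientation; "force": force on the tool from outside, world axes, zero at the start; "moment": the same for the moment, N m; "opening": finger opening in m.
Only numpy, scipy, OpenCV 4.12 (cv2) and the standard library are available. Lean on these libraries where they do the work, as an engineer would, in place of code of your own. Each camera call takes 0.05 s, during which the arm holds its last target.

### The job

Press the dowel fully home in the steel setting block by squeezing the bench-mounted locking pliers shut until they snap over centre and stay locked on it when you let go, forcing neither handle nor lever. Then push the release lever so that the pliers spring fully open, lift the block out of the jaws, and stand it gently upright on the pink granite plate, leaving the other things where they are.

Things in the scene. Friction and masses are not known exactly. Their poses are not given: they have to be found in the camera images.
- handle (a joint): moving handle of the locking pliers, swings level: 0 = open, grows as it is squeezed toward the fixed handle; goes over centre at 0.310 rad and snaps to its stop, locked, at 0.355. Squeezing takes up to about 14 N at handle_grip; over 30 N would bend it. Locked, it stays by itself; on the unlocked side a spring throws it open
- release (a joint): release lever on the moving handle: 0 = rest (sprung), stop at 0.64; grows as its tail is pushed to the clamp's +y. With the pliers locked, some 5 N on the tail prises the handle back over centre at about 0.3 to 0.55 (an adjusting stud; differs each time); the push eases and, once the handle is clearly past (under 0.285), it springs open as the tail is let back. Pushed on past the stop it shuts the handle again
- clamp: locking pliers bolted flat on a grey stand (170 x 100 x 12 mm), all below 70 mm. Origin on the table. +x along the pliers to the jaws, -x to the handles, +y the fixed half's side, -y the moving half's side. Handle pivot at (-45, -11) mm. Fixed handle along x, -175 to -58 mm, outer face y = +17 mm, a narrow foot under its end; locked, the moving handle lies parallel, outer face y = -17 mm
- handle_grip (a point): point on the centre line of the moving handle (flat bar 12 mm thick, 20 mm high, 140 mm long), 85 mm from its pivot, 45 mm above the table, where it is squeezed. Own x axis points along the handle to the pivot, -y is the outer side; outer face 6 mm from the point
- nest (a point): middle of the floor of the nest in the jaws, at (70, 11.5) mm from the clamp origin, 22 mm above the table, axes as the clamp's: side walls at x = +-17 mm, 12 mm high; fixed jaw on the +y side, 28 mm high; low lip (7 mm high) on the -y side; open at the top. The moving jaw presses the dowel's head toward +y
- fixed_grip (a point): point on the centre line of the fixed handle (12 mm thick, 20 mm high) opposite handle_grip, at (-130, 11) mm from the clamp origin, 45 mm above the table; axes as the clamp's; outer face 6 mm to +y. Outside width over both handles here: 64 mm open, 34 mm locked
- release_tip (a point): point in the release lever's tail, 8 mm from its end, 51 mm above the table. The tail is an upright blade 6 mm thick, 30 mm long, from 36 to 66 mm high, beyond the handles' ends, standing out to the clamp's -y side; push its outer face toward the clamp's +y. Until the pliers come free this point travels some 10 to 25 mm
- block_mid (a point): centre of the steel setting block, 30 x 26 x 60 mm (x, y, z; 0.33 kg), loose in the nest of the jaws; z up, the dowel's head stands off its -y face; axes parallel to the clamp's at the start. The top 32 mm stand clear of the nest on both x faces
- dowel (a joint): headed dowel, a stiff push fit (6 N) in the block's bore: 0 = underside of its head 6 mm off the block's face, 0.006 = head seated on the face (home); it starts at 0 to 0.0015 and moves toward the block's +y
- dowel_head (a point): centre of the outer face of the dowel's head (disc of 18 mm diameter, 4 mm thick), 23 mm above the block's underside
- granite_clear (a point): point on the top face of the pink granite plate (240 x 220 mm, top 50 mm above the table), in the middle of its clear part; axes along its sides, x along the 240 mm side; the plate's centre lies at (+20, +50) mm from this point
- granite: the pink granite plate; origin under its centre on the table, axes along its sides
- sine_bar: nickel-plated sine bar 127 x 25 x 26 mm lying on the granite plate; bystander
- button: toolmaker's button, steel disc 25 mm diameter, 13 mm high, on the granite plate; bystander
- v_block: steel V-block 60 x 45 x 33 mm on the table; bystander
- gauge_pair: two gauge blocks standing together, 35 x 19 x 30 mm, on the table; bystander
- micrometer: outside micrometer lying on the table, about 120 mm long; bystander
- block: the same block, origin at the centre of its underside
There are look-alikes about, which are no part of the job. Leave any blue look-alike of the block alone.

How it is judged (in metres and radians):
On the way, in this order (a step that is already met when the one before it is completed fails the run):
1. the pliers are locked on the dowel, let go, and the dowel is home (value of joint handle above 0.33 rad and value of joint dowel above 0.005 m and contact force between the fingers and handle below 0.5 N), for 0.3 s.
2. the release lever is pushed over (value of joint release above 0.25 rad).
3. the pliers have sprung open with the block still in the jaws (value of joint handle below 0.06 rad and contact force between the fingers and handle below 0.5 N and distance between block_mid and nest below 0.045 m), for 0.1 s.
At the end, for the whole second after the job is handed in: The dowel is home in the block (within 1 mm), the pliers are open (handle under 0.06 rad), and the block stands upright (within 0.06 rad) at rest on the granite plate's top (value of joint dowel above 0.005 m and value of joint handle below 0.06 rad and z of block_mid in the frame of granite between 0.076 and 0.084 m and x of block_mid in the frame of granite between -0.115 and 0.115 m and y of block_mid in the frame of granite between -0.105 and 0.105 m and angle between block_mid's own z axis and vertical below 0.06 rad and linear speed of block below 0.02 m/s); the robot touches nothing.
It fails at once if the moving handle or its release lever is forced (over 30 N) (contact force between the fingers and handle above 30 N).
It fails at once if the block is taken away with the dowel not home (distance of block_mid from where it was at the start of the episode above 0.03 m and value of joint dowel below 0.0045 m).
It fails at once if the block is dropped or knocked onto the plate (over 40 N) (contact force between block and granite above 40 N).
It fails at once if a bystander is disturbed (moved over 15 mm) (distance of any of sine_bar, button, v_block, gauge_pair, micrometer from where it was at the start of the episode above 0.015 m).
It also fails if it takes over 72 s, if anything falls off the work surface, if the arm or the gripper's body presses on something with over 40 N, if the wrist force passes 120 N, or if a joint passes its speed limit or range.

## Working session

There is one attempt and no reset: what is moved stays moved. The work goes in short steps, Python scripts to look and compute and a shell command to move; the robot and the scene stay as the last step left them, time stands still between calls to the robot, and variables do not carry over. Pictures are saved under pics/ and viewed, and the job is handed in when it is done.

```bash
ls; mkdir -p pics; cat > h.py <<'E'
import numpy as np, cv2
from plant import ctrl
from scipy.spatial.transform import Rotation as R
def rot(rpy): return R.from_euler('xyz',rpy,degrees=True).as_matrix()
def snap(cam,fn):
    o=ctrl.get_obs(); im=ctrl.snapshot(cam); cv2.imwrite('pics/'+fn,im[:,:,::-1]); return o,im
E
python3 - <<'E'
from h import *
print(ctrl.get_obs())
for c in ['scene','top','wrist']:
    print(c,ctrl.camera_model(c)); snap(c,c+'0.png')
print(ctrl.get_obs()['clock'])
E
```

```text
pics
{'clock': 0.0, 'joint_pos': array([-5.61428522e+01,  2.05916601e+01,  6.33792150e-01, -2.11982690e-02,
       -7.01344636e+01, -1.65064940e+01]), 'qvel': array([-0.0839467 , -0.01599758,  0.02942255,  0.07416523,  0.05546953,
        0.00587045]), 'tau': array([-1.89130878e-03, -5.82725251e+01,  2.93052614e+01,  6.99729592e+00,
        6.85297549e-03, -1.68699376e-04]), 'tool_pos': array([ 0.20113099, -0.64383042,  0.22561688]), 'orientation': array([-8.99928700e+01, -9.41887893e-02,  1.07343428e+02]), 'force': array([0.22798864, 0.24759374, 0.03928929]), 'moment': array([-0.01997324, -0.00400049,  0.01971909]), 'opening': 0.08722445744194675}
scene {'fx': 441.39610106547826, 'fy': 441.39610106547826, 'cx': 325.61235813477174, 'cy': 198.41895831014335, 'origin': array([1.06993669, 0.82286976, 0.61948216]), 'orientation': array([-1.23255377e+02,  1.12119467e-01,  1.43288261e+02])}
top {'fx': 473.1779236335631, 'fy': 473.1779236335631, 'cx': 322.0177331105565, 'cy': 201.6679161030485, 'origin': array([0.32335367, 0.13151151, 1.07636993]), 'orientation': array([-167.10859502,   -0.18580712,  -94.23422563])}
wrist {'fx': 347.0231745491082, 'fy': 347.0231745491082, 'cx': 324.06526649237196, 'cy': 198.74703681877213, 'hand_eye': array([[ 9.99999937e-01,  3.53019290e-04, -3.22524207e-05,
         8.31104758e-04],
       [ 1.32574884e-04, -2.88056570e-01,  9.57613385e-01,
        -1.58981735e-01],
       [ 3.28765475e-04, -9.57613329e-01, -2.88056599e-01,
         7.74808351e-02],
       [ 0.00000000e+00,  0.00000000e+00,  0.00000000e+00,
         1.00000000e+00]])}
0.15
```

View pics/scene0.png

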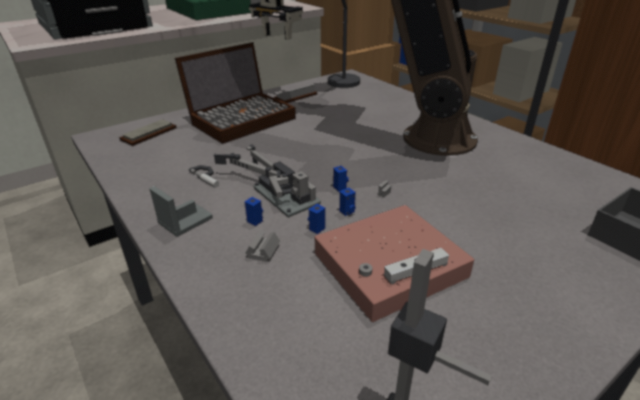

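View pics/top0.png

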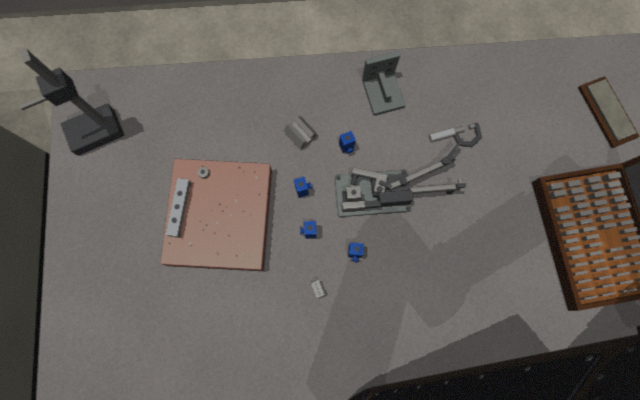

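View pics/wrist0.png

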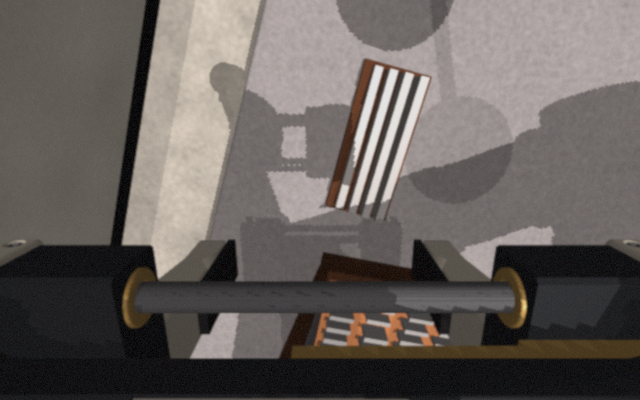

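```bash
cat >> h.py <<'E'
def ray(cam,px,obs=None):
    m=ctrl.camera_model(cam)
    d=np.array([(px[0]-m['cx'])/m['fx'],(px[1]-m['cy'])/m['fy'],1.])
    if cam=='wrist':
        T=np.eye(4);T[:3,:3]=rot(obs['orientation']);T[:3,3]=obs['tool_pos'];T=T@np.array(m['hand_eye'])
        return T[:3,3],T[:3,:3]@d
    return np.array(m['origin']),rot(m['orientation'])@d
def pz(cam,px,z,obs=None):
    o,d=ray(cam,px,obs); return o+d*(z-o[2])/d[2]
def proj(cam,P,obs=None):
    m=ctrl.camera_model(cam); P=np.atleast_2d(P)
    if cam=='wrist':
        T=np.eye(4);T[:3,:3]=rot(obs['orientation']);T[:3,3]=obs['tool_pos'];T=T@np.array(m['hand_eye'])
        o,Rm=T[:3,3],T[:3,:3]
    else: o,Rm=np.array(m['origin']),rot(m['orientation'])
    c=(P-o)@Rm
    return np.stack([c[:,0]/c[:,2]*m['fx']+m['cx'],c[:,1]/c[:,2]*m['fy']+m['cy']],1)
def crop(im,x,y,w,h,s,fn):
    cv2.imwrite('pics/'+fn,cv2.resize(im[y:y+h,x:x+w,::-1],None,fx=s,fy=s,interpolation=cv2.INTER_CUBIC))
E
python3 - <<'E'
from h import *
im=cv2.imread('pics/top0.png')[:,:,::-1]; crop(im,290,110,200,150,4,'topc.png')
im=cv2.imread('pics/scene0.png')[:,:,::-1]; crop(im,180,130,200,150,4,'scenec.png')
for n in ['clamp','handle','release','block','granite','sine_bar','button','v_block','gauge_pair','micrometer','handle_grip','release_tip','dowel_head']:
    r=ctrl.find_in('top',n)[:3]
    for q in r: 
        e=q['extent']; c=(e[0]+e[2]/2,e[1]+e[3]/2); print(n,round(q['confidence'],2),np.round(e),pz('top',c,0.05 if n=='granite' else .03).round(3))
print(ctrl.get_obs()['clock'])
E
```

```text
clamp 0.69 [335. 138. 134.  80.] [ 0.602 -0.077  0.03 ]
handle 0.63 [314. 279.   9.  18.] [0.37  0.133 0.03 ]
handle 0.58 [379. 146.  75.  44.] [ 0.626 -0.114  0.03 ]
block 0.84 [338. 131.  16.  22.] [0.7   0.042 0.03 ]
block 0.69 [344. 187.  20.  18.] [0.57  0.037 0.03 ]
block 0.58 [345. 242.  20.  22.] [0.441 0.045 0.03 ]
granite 0.61 [160. 161. 114. 109.] [0.544 0.346 0.05 ]
sine_bar 0.65 [167. 177.  25.  61.] [0.571 0.431 0.03 ]
sine_bar 0.32 [336. 140. 130.  74.] [ 0.608 -0.075  0.03 ]
button 0.49 [334. 139. 131.  76.] [ 0.607 -0.072  0.03 ]
v_block 0.65 [285. 117.  34.  31.] [0.733 0.145 0.03 ]
v_block 0.59 [337. 141. 131.  76.] [ 0.602 -0.077  0.03 ]
gauge_pair 0.46 [432. 123.  51.  25.] [ 0.698 -0.218  0.03 ]
micrometer 0.96 [432. 122.  52.  27.] [ 0.697 -0.22   0.03 ]
handle_grip 0.61 [380. 143.  80.  47.] [ 0.629 -0.121  0.03 ]
release_tip 0.65 [445. 139.  16.  24.] [ 0.66  -0.203  0.03 ]
dowel_head 0.48 [441. 141.  22.  23.] [ 0.657 -0.201  0.03 ]
0.8
```

View pics/topc.png

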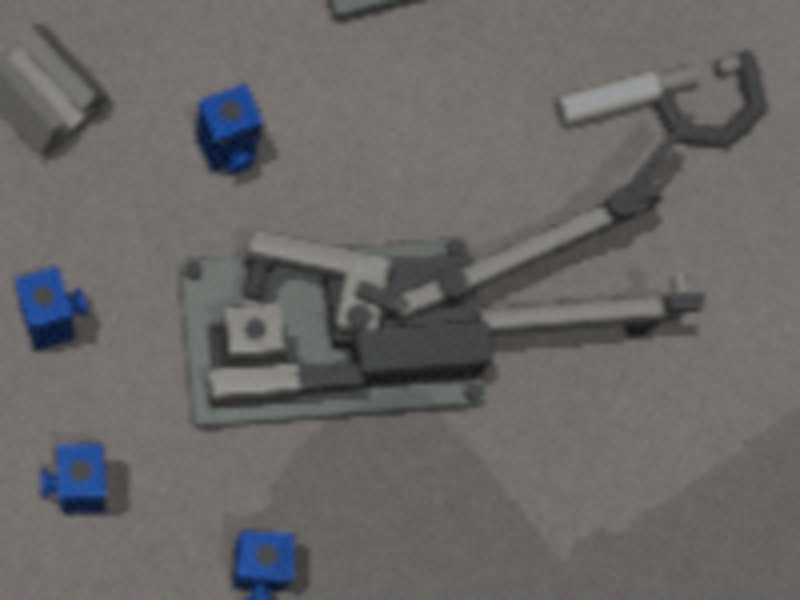

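View pics/scenec.png

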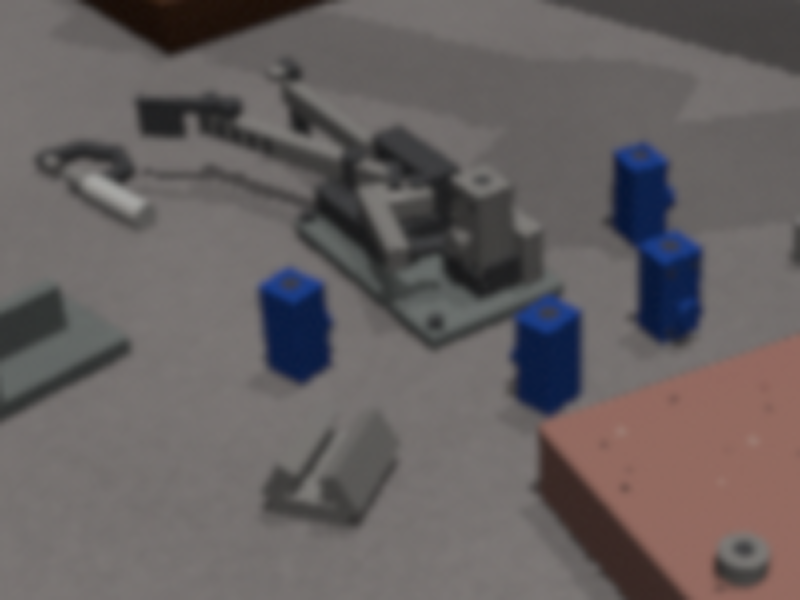

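```bash
cat > fit.py <<'E'
from h import *
from scipy.optimize import least_squares
# clamp-frame points (mm) vs top crop px
pts=[((70,11.5,82),(255,326)),((-175,11,55),(701,299)),((-58,11,55),(487,318)),
 ((55,-1.5,82),(284,307)),((85,-1.5,82),(228,307)),((85,24.5,82),(228,351)),((55,24.5,82),(284,350))]
def f(p,pts,cam='top',obs=None):
    A=np.array([a for a,b in pts])/1e3; B=np.array([b for a,b in pts])
    c,s=np.cos(p[2]),np.sin(p[2])
    W=np.stack([p[0]+c*A[:,0]-s*A[:,1],p[1]+s*A[:,0]+c*A[:,1],A[:,2]],1)
    return (proj(cam,W,obs)-B).ravel()
if __name__=='__main__':
    pts=[(a,(290+(b[0]+.5)/4-.5,110+(b[1]+.5)/4-.5)) for a,b in pts]
    r=least_squares(f,[0.58,-.03,1.57],args=(pts,)); print(r.x,np.degrees(r.x[2])); print(r.fun.round(1))
    p=r.x;c,s=np.cos(p[2]),np.sin(p[2])
    for n,a in dict(nest=(70,11.5),pivot=(-45,-11),hg=(-124.7,-40.5),fg=(-130,11),s1=(85,50),s2=(85,-50),s3=(-85,50)).items():
        W=[p[0]+(c*a[0]-s*a[1])/1e3,p[1]+(s*a[0]+c*a[1])/1e3,.045 if n[0]!='s' else .012]; q=proj('top',W)[0]; print(n,np.round(W,4),((q-[290,110])*4).round())
    for n,c in dict(gr=[(175,159),(271,163),(265,270),(162,265)]).items():
        for q in c: print(n,pz('top',q,.05).round(3))
    print('button',pz('top',(203,172),.063).round(3),'sine',[pz('top',q,.076).round(3) for q in [(176,179),(188,181),(179,237),(167,235)]])
    print('mic',pz('top',(430,135),.02),pz('top',(465,145),.02))
E
python3 fit.py
```

```text
[ 0.57997264 -0.02961185  1.58515761] 90.8228406632965
[ 0.9  0.4 -2.5  0.6 -0.9  0.3 -0.2 -1.2  0.1 -0.   1.3  0.6  1.1 -0.4]
nest [0.5675 0.0402 0.045 ] [252. 342.]
pivot [ 0.5916 -0.0744  0.045 ] [451. 286.]
hg [ 0.6223 -0.1537  0.045 ] [583. 225.]
fg [ 0.5708 -0.1598  0.045 ] [605. 311.]
s1 [0.5288 0.0547 0.012 ] [229. 423.]
s2 [0.6287 0.0561 0.012 ] [212. 256.]
s3 [ 0.5312 -0.1153  0.012 ] [523. 398.]
gr [0.681 0.436 0.05 ]
gr [0.656 0.22  0.05 ]
gr [0.416 0.244 0.05 ]
gr [0.443 0.465 0.05 ]
button [0.641 0.37  0.063] sine [array([0.626, 0.427, 0.076]), array([0.619, 0.4  , 0.076]), array([0.497, 0.421, 0.076]), array([0.503, 0.446, 0.076])]
mic [ 0.70706038 -0.15677934  0.02      ] [ 0.67623927 -0.23601463  0.02      ]
```

```bash
python3 -m crank '[[[-1,0,-60,0,0],[-1,0,-110,0,0],[-1,30,-110,-50,-0.14],[-1,60,-110,-100,-0.28],[-1,90,-110,-150,-0.42],[-1,122,-110,-200,-0.56],[-1,153,-110,-250,-0.72],[-1,184,-110,-300,-0.88],[-1,215,-110,-350,-1.02],[-1,250,-110,-405,-1.15],[-1,282,-110,-460,-1.28],[-1,314,-110,-516,-1.28]]]'
```

```text
clock: 2.3
tool_pos: [0.5973, -0.1932, 0.3371]
orientation: [-90.0, 0.0, -179.2]
force: [0.6, -0.6, 0.1]
opening: 0.0877
```

```bash
python3 -m crank '[[[-1,0,50,0,0],[-1,0,100,0,0],[-1,0,100,0,0]]]'; python3 - <<'E'
from h import *
o,im=snap('wrist','w1.png'); print(o['tool_pos'],o['orientation'])
E
```

```text
clock: 2.68
tool_pos: [0.5939, -0.1944, 0.2328]
orientation: [-90.1, -0.4, -179.3]
force: [0.6, -1.0, 1.3]
opening: 0.0877
[ 0.59392893 -0.19435215  0.23278334] [ -90.06017522   -0.44172377 -179.30704374]
```

View pics/w1.png

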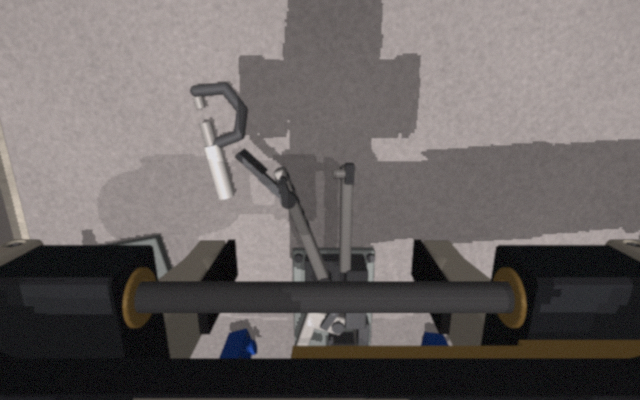

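```bash
python3 -m crank '[[[-1,0,0,-60,0],[-1,0,0,-120,0],[-1,0,0,-170,0],[-1,0,0,-170,0],[-1,0,0,-170,0]]]'; python3 - <<'E'
from h import *
im=cv2.imread('pics/w1.png')[:,:,::-1]; crop(im,180,70,200,190,4,'w1c.png')
o,im=snap('wrist','w2.png'); print(o['tool_pos'],o['orientation'],o['force']); crop(im,230,40,200,200,4,'w2c.png')
E
```

```text
clock: 3.35
tool_pos: [0.5952, -0.025, 0.2391]
orientation: [-90.0, 0.2, -179.3]
force: [0.6, 0.1, 0.4]
opening: 0.0875
[ 0.59523579 -0.02502627  0.23910539] [ -90.01321978    0.20344216 -179.26916741] [0.56434988 0.08959742 0.39692998]
```

View pics/w1c.png

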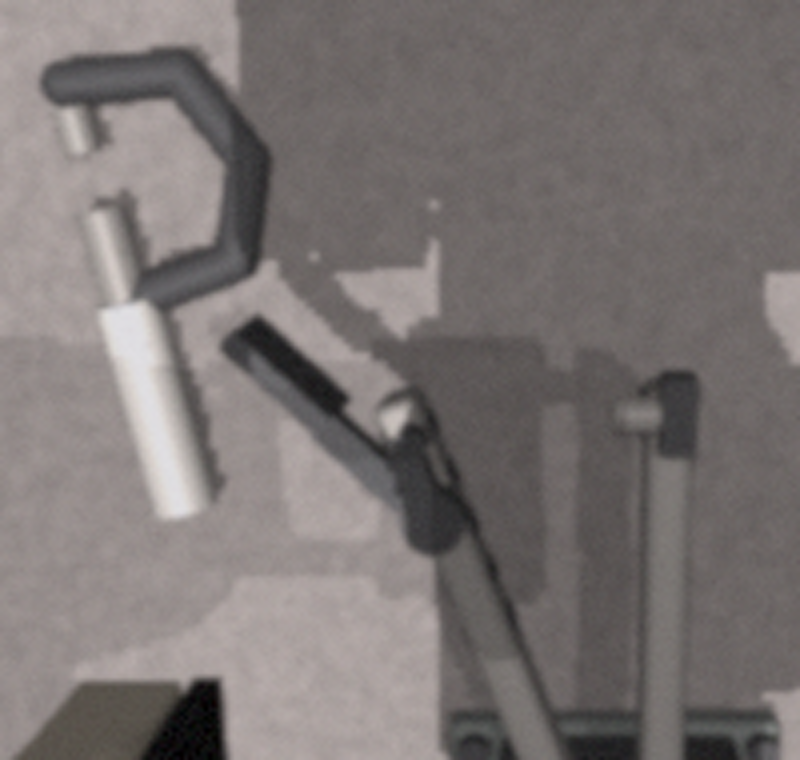

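View pics/w2.png

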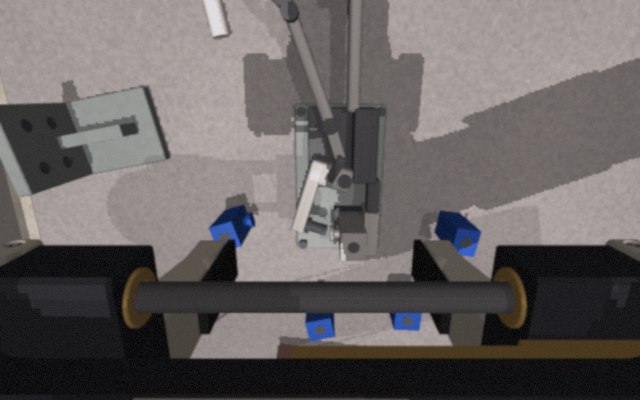

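View pics/w2c.png

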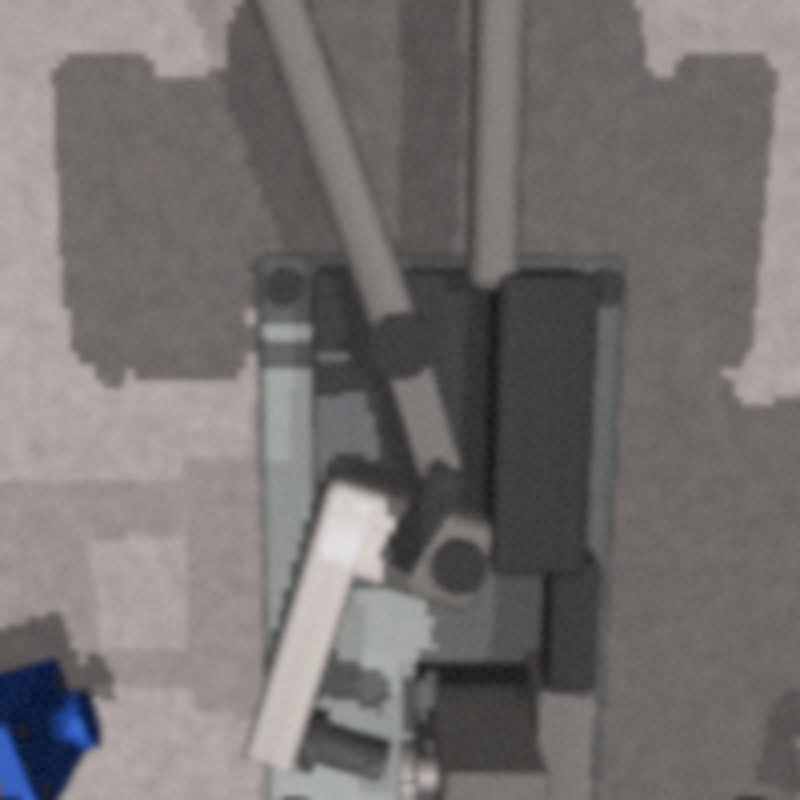

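```bash
python3 - <<'E'
from h import *
im=cv2.imread('pics/w2.png')[:,:,::-1]; crop(im,280,190,110,80,7,'w2d.png')
E
```

```text
(no output)
```

View pics/w2d.png

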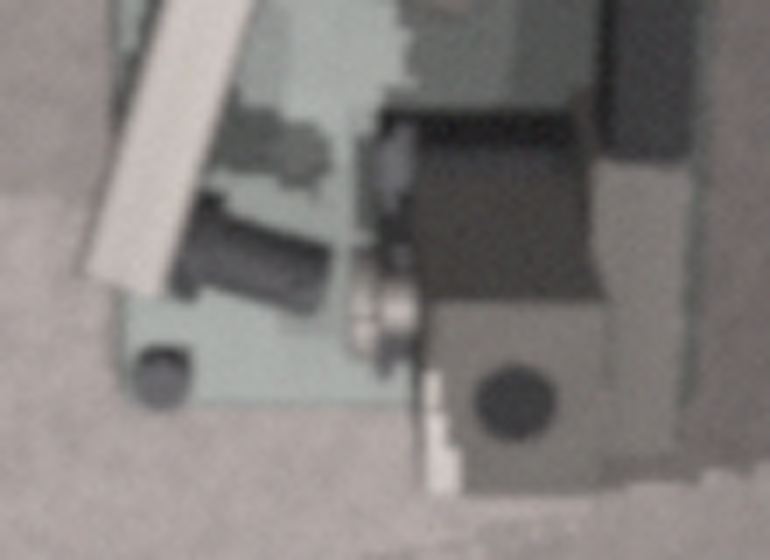

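```bash
cat > fit2.py <<'E'
from fit import *
def c4(x,y,x0,y0,s): return (x0+(x+.5)/s-.5,y0+(y+.5)/s-.5)
o2=dict(tool_pos=[0.59523579,-0.02502627,0.23910539],orientation=[-90.01321978,0.20344216,-179.26916741])
o1=dict(tool_pos=[0.59392893,-0.19435215,0.23278334],orientation=[-90.06017522,-0.44172377,-179.30704374])
A2=[((70,11.5,82),c4(516,400,280,190,7)),((55,-1.5,82),c4(425,302,280,190,7)),((55,24.5,82),c4(607,302,280,190,7)),((85,24.5,82),c4(607,492,280,190,7)),
((-45,-11,60),c4(405,345,230,40,4)),((-58,11,55),c4(494,275,230,40,4)),((-85-35,11,55),c4(500,20,230,40,4))]
A1=[((-175,11,55),c4(680,373,180,70,4)),((-66,-31,12),c4(450,735,180,70,4))][:1]
if __name__=='__main__':
    r2=least_squares(lambda p:f(p,A2[:6],'wrist',o2),[.58,-.03,1.585]); print('w2',r2.x,r2.fun.round(1))
    q=proj('wrist',[[0,0,0]],o2)
    pt=[(a,(290+(b[0]+.5)/4-.5,110+(b[1]+.5)/4-.5)) for a,b in pts]
    r=least_squares(lambda p:np.r_[f(p,A2[:6],'wrist',o2),f(p,A1,'wrist',o1),f(p,pt)],[.58,-.03,1.585]); p=r.x; print('all',p,np.degrees(p[2]),r.fun.round(1))
    print('w1 res with w2',f(r2.x,A1,'wrist',o1))
    # handle direction in w1: top face centreline
    for px in [c4(448,545,180,70,4),c4(535,745,180,70,4)]:
        W=pz('wrist',px,.055,o1)[:2]-p[:2]; c,s=np.cos(p[2]),np.sin(p[2]); print('handle clamp mm',(1e3*np.array([c*W[0]+s*W[1],-s*W[0]+c*W[1]])).round(1))
    for px in [c4(262,320,180,70,4),c4(345,400,180,70,4),c4(225,345,180,70,4)]:
        W=pz('wrist',px,.066,o1)[:2]-p[:2]; print('tail clamp mm',(1e3*np.array([c*W[0]+s*W[1],-s*W[0]+c*W[1]])).round(1))
    for px in [c4(185,510,180,70,4),c4(215,490,180,70,4),c4(260,265,180,70,4),c4(270,150,180,70,4),c4(105,310,180,70,4)]:
        W=pz('wrist',px,.012,o1)[:2]-p[:2]; print('mic clamp mm',(1e3*np.array([c*W[0]+s*W[1],-s*W[0]+c*W[1]])).round(1))
E
python3 fit2.py
```

```text
w2 [ 0.57890347 -0.02858073  1.58686608] [-0.  -1.  -0.  -1.   0.6 -1.  -0.4 -0.4 -0.4 -0.1  0.3  3.1]
all [ 0.57873665 -0.02924512  1.5785712 ] 90.44546759155362 [-0.4 -1.5 -0.3 -1.7  0.3 -1.5 -0.9 -0.8  0.2 -0.9  1.   2.5 -1.4  2.8
  0.7  0.8 -2.5  1.6 -1.   1.  -0.3 -0.8 -0.   0.3  1.1  0.9  0.9  0. ]
w1 res with w2 [-3.01171956  3.33229536]
handle clamp mm [-133.2  -45.7]
handle clamp mm [-77.2 -23.8]
tail clamp mm [-192.1  -87.1]
tail clamp mm [-173.1  -68.5]
tail clamp mm [-186.2  -96.2]
mic clamp mm [-129.5 -124.1]
mic clamp mm [-135.5 -115.2]
mic clamp mm [-198.7  -98.6]
mic clamp mm [-228.8  -94.1]
mic clamp mm [-186.4 -141.5]
```

```bash
python3 -m crank '[[[-1,1,0,45,0],[-1,3,0,90,0],[-1,3.5,0,129,0],[-1,3.5,40,129,0],[-1,3.5,80,129,0],[-1,3.5,110,129,0],[-1,3.5,110,129,0],[-1,3.5,110,129,0],[-1,3.5,110,129,0]]]';python3 - <<'E'
from h import *
o,im=snap('wrist','w3.png'); print(o['tool_pos'],o['orientation'],o['force'],o['qvel'].round(2))
o,im=snap('top','t3.png');crop(im,290,110,200,150,4,'t3c.png')
E
```

```text
clock: 4.53
tool_pos: [0.5933, -0.1544, 0.1285]
orientation: [-90.0, 0.2, -179.3]
force: [-0.1, 0.6, 0.2]
opening: 0.088
[ 0.59327003 -0.15436621  0.12845614] [-8.99885149e+01  1.67036140e-01 -1.79323701e+02] [-0.11116153  0.60944951  0.15370822] [ 0.4  -0.02 -0.46 -0.27  0.36  0.02]
```

View pics/w3.png

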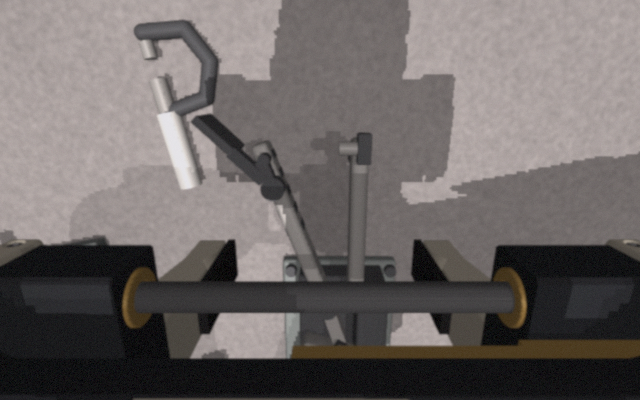

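View pics/t3c.png

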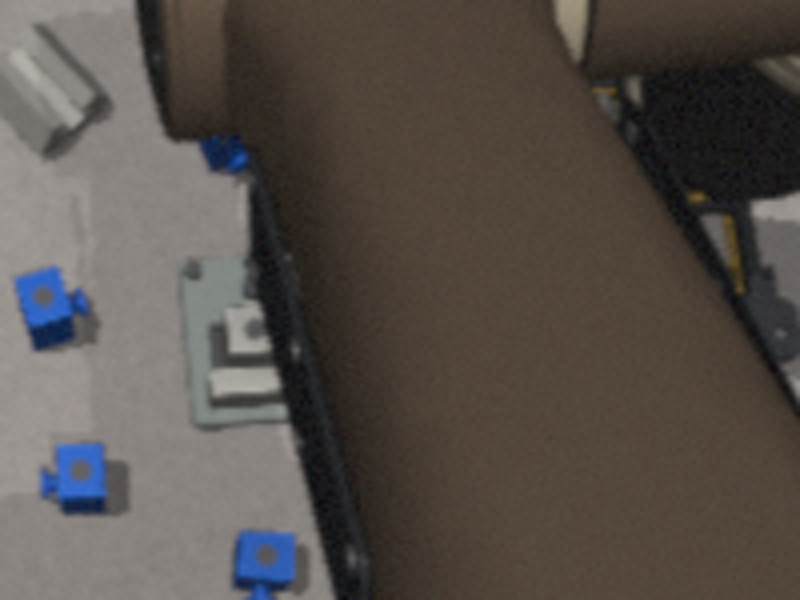

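```bash
python3 -m crank '[[[-1,0,35,0,0],[-1,0,65,0,0],[-1,0,85,0,0],[-1,0,97,0,0],[-1,0,97,0,0],[-1,0,97,0,0],[-1,0,97,0,0]]]';python3 - <<'E'
from h import *
o,im=snap('scene','s4.png'); crop(im,150,80,200,150,4,'s4c.png'); print(o['tool_pos'],o['force'],o['qvel'].round(2))
E
```

```text
clock: 5.5
tool_pos: [0.5929, -0.154, 0.0306]
orientation: [-90.0, 0.1, -179.3]
force: [0.2, -0.2, 0.6]
opening: 0.0875
[ 0.5928822  -0.15399503  0.03058287] [ 0.2120023  -0.24061998  0.64655844] [-0.02  0.05 -0.26 -0.02  0.22 -0.07]
```

View pics/s4c.png

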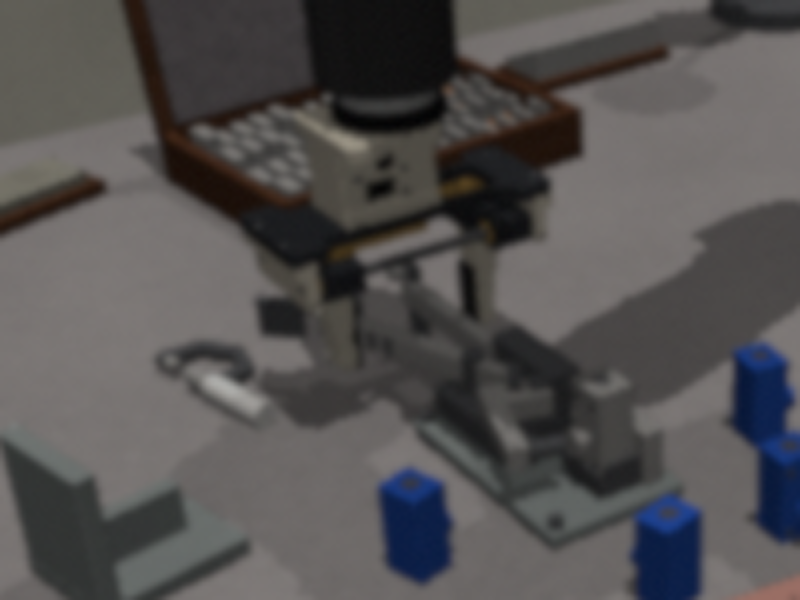

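```bash
python3 -m crank '[[[-1,2,0,0,0],[-1,4,0,0,0],[-1,6,0,0,0],[-1,8,0,0,0],[-1,10,0,0,0],[-1,12,0,0,0],[-1,14,0,0,0],[-1,16,0,0,0]]]'; python3 -m crank '[[[-1,2,0,0,0],[-1,4,0,0,0],[-1,6,0,0,0],[-1,8,0,0,0]]]'
```

```text
clock: 6.55
tool_pos: [0.5795, -0.1543, 0.0305]
orientation: [-90.0, 0.4, -179.3]
force: [11.9, -3.2, -4.8]
opening: 0.0874
clock: 7.05
tool_pos: [0.5725, -0.1547, 0.031]
orientation: [-89.9, 0.4, -179.2]
force: [12.8, -5.6, -2.4]
opening: 0.0872
```

```bash
python3 -m crank '[[[-1,1.5,0,0,0],[-1,3,0,0,0],[-1,4.5,0,0,0],[-1,6,0,0,0]]]'; python3 -m crank '[[[-1,1,0,0,0],[-1,2,0,0,0],[-1,3,0,0,0],[-1,4,0,0,0]]]'
```

```text
clock: 7.55
tool_pos: [0.5659, -0.1549, 0.031]
orientation: [-89.9, 0.4, -179.3]
force: [9.1, -5.5, 0.5]
opening: 0.0876
clock: 8.05
tool_pos: [0.5596, -0.1547, 0.0304]
orientation: [-90.0, 0.2, -179.3]
force: [3.7, -1.5, 2.2]
opening: 0.0876
```

```bash
python3 -m crank '[[[-1,0.7,0,0,0],[-1,1.4,0,0,0],[-1,2,0,0,0]]]'; python3 - <<'E'
from h import *
o,im=snap('wrist','w5.png'); print(o['tool_pos'],o['force'],o['qvel'].round(2))
E
```

```text
clock: 8.43
tool_pos: [0.555, -0.1543, 0.029]
orientation: [-90.0, -0.1, -179.3]
force: [-0.6, 0.3, -0.1]
opening: 0.0881
[ 0.5549844  -0.15434367  0.02900904] [-0.58238873  0.25453728 -0.07518108] [ 0.04 -0.48 -0.27  0.13  0.36  0.06]
```

View pics/w5.png

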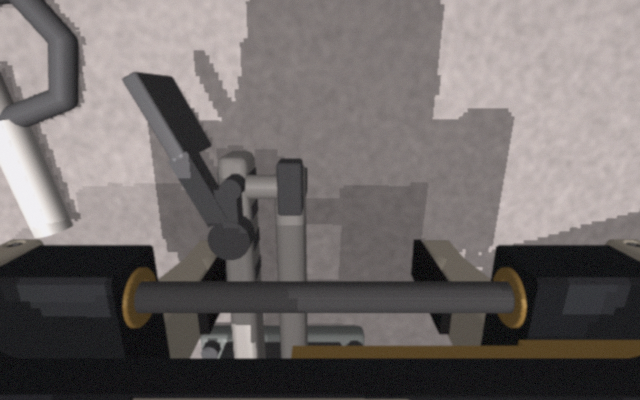

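```bash
python3 -m crank '[[[-1,-5,0,0,0],[-1,-12,0,0,0],[-1,-15,0,0,0],[-1,-15,-30,0,0],[-1,-15,-60,0,0],[-1,-15,-60,0,0],[-1,-15,-60,0,0],[-1,-15,-60,0,0]]]'; python3 - <<'E'
from h import *
o,im=snap('wrist','w6.png'); print(o['tool_pos'],o['orientation'],o['force'],o['qvel'].round(2)); crop(im,100,30,270,220,3,'w6c.png')
E
```

```text
clock: 9.48
tool_pos: [0.5706, -0.1543, 0.0886]
orientation: [-90.0, -0.1, -179.3]
force: [0.2, -0.6, -0.3]
opening: 0.0878
[ 0.57055363 -0.15425594  0.08855782] [-9.00054299e+01 -1.00064657e-01 -1.79323319e+02] [ 0.16419556 -0.62317791 -0.34620637] [0.04 0.16 0.14 0.2  0.05 0.06]
```

View pics/w6c.png

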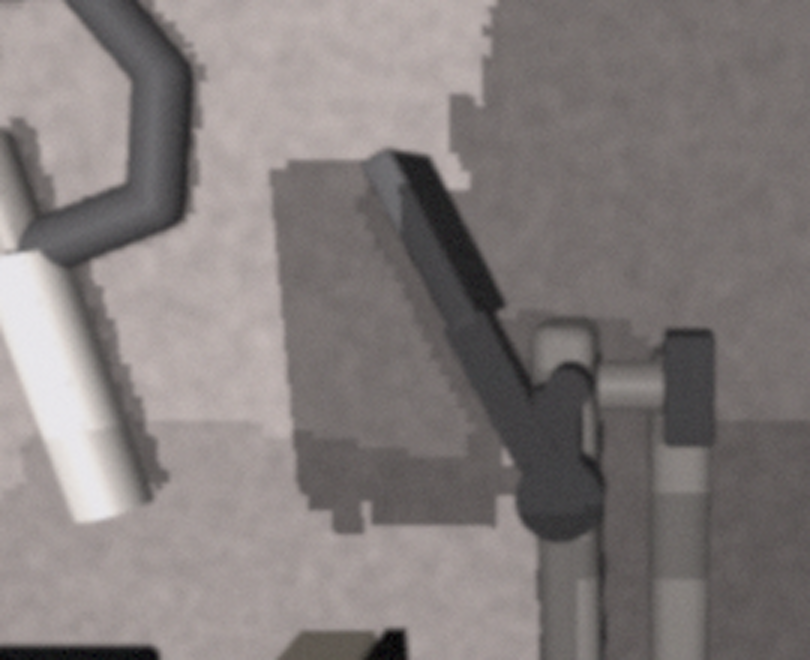

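```bash
python3 - <<'E'
from h import *
from fit2 import c4
o=dict(tool_pos=[0.57055363,-0.15425594,0.08855782],orientation=[-90.0054,-0.1,-179.3233])
c,s=np.cos(np.radians(90.7)),np.sin(np.radians(90.7))
def cl(W): W=np.array(W)[:2]-[.5788,-.0289]; return (1e3*np.array([c*W[0]+s*W[1],-s*W[0]+c*W[1]])).round(1)
for n,px,z in [('tail outer end',(364,162),.066),('tail inner end',(395,152),.066),('outer root',(447,325),.066),('inner root',(478,318),.066),('knuckle',(560,495),.066),('moving end',(565,325),.055),('fix end',(690,330),.055),('fixmid',(680,600),.055),('mov outer',(540,600),.055),('mic',(80,520),.01),('mic2',(150,495),.02),('mic3',(185,210),.015)]:
    W=pz('wrist',c4(*px,100,30,3),z,o); print(n,W.round(4),cl(W))
print(cl(o['tool_pos']))
E
```

```text
tail outer end [ 0.6229 -0.2358  0.066 ] [-207.4  -41.6]
tail inner end [ 0.6177 -0.2374  0.066 ] [-209.   -36.3]
outer root [ 0.6105 -0.2092  0.066 ] [-180.6  -29.5]
inner root [ 0.6051 -0.2104  0.066 ] [-181.8  -24.1]
knuckle [ 0.5916 -0.1788  0.066 ] [-150.   -10.9]
moving end [ 0.5912 -0.2081  0.055 ] [-179.3  -10.2]
fix end [ 0.5683 -0.2074  0.055 ] [-178.4   12.7]
fixmid [ 0.5694 -0.1542  0.055 ] [-125.2   11. ]
mov outer [ 0.5971 -0.1539  0.055 ] [-125.2  -16.8]
mic [ 0.7124 -0.155   0.01  ] [-127.8 -132.1]
mic2 [ 0.6897 -0.1644  0.02  ] [-136.8 -109.2]
mic3 [ 0.6763 -0.2268  0.015 ] [-199.1  -95.1]
[-125.2    9.8]
```

```bash
python3 -m crank '[[[-1,-8,0,40,0],[-1,-16,0,77,0],[-1,-16,0,77,0],[-1,-16,20,77,0],[-1,-16,43,77,0],[-1,-16,43,77,0],[-1,-16,43,77,0],[-1,-16,43,77,0]]]'; python3 - <<'E'
from h import *
o,im=snap('scene','s7.png'); print(o['tool_pos'],o['orientation'],o['force'],o['qvel'].round(2)); crop(im,150,80,200,150,4,'s7c.png')
E
```

```text
clock: 10.52
tool_pos: [0.5888, -0.231, 0.0476]
orientation: [-90.0, 0.1, -179.3]
force: [-0.1, -0.4, 0.1]
opening: 0.0875
[ 0.58878379 -0.23096533  0.04759234] [-8.99836408e+01  8.36600199e-02 -1.79287743e+02] [-0.10729487 -0.35971033  0.07352987] [-0.08 -0.05 -0.2  -0.11  0.1   0.15]
```

View pics/s7c.png

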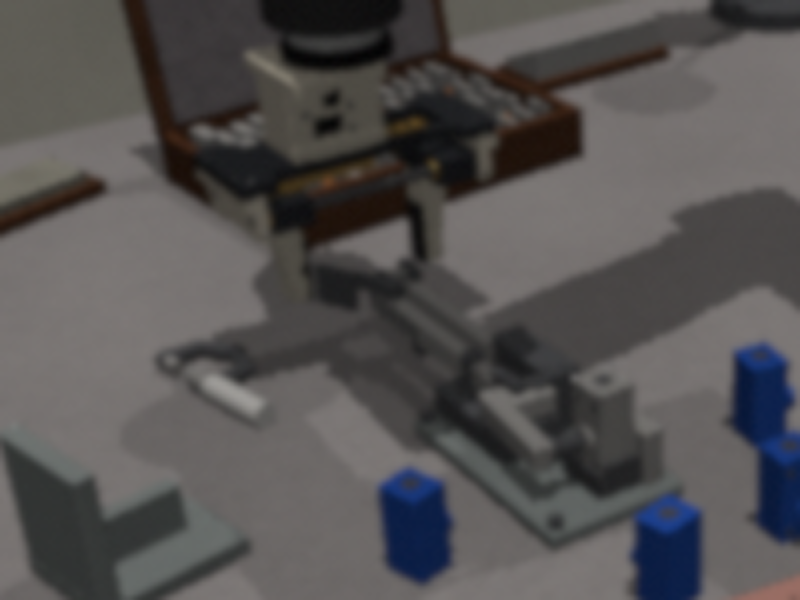

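```bash
python3 -m crank '[[[-1,2,0,0,0],[-1,4,0,0,0],[-1,6,0,0,0],[-1,8,0,0,0],[-1,10,0,0,0],[-1,11,0,0,0],[-1,12,0,0,0]]]'; for i in 1 2; do python3 -m crank '[[[-1,1,0,0,0],[-1,2,0,0,0],[-1,3,0,0,0]]]';done
```

```text
clock: 11.45
tool_pos: [0.5762, -0.2312, 0.0466]
orientation: [-90.0, 0.0, -179.3]
force: [0.8, -0.3, -0.1]
opening: 0.0877
clock: 11.82
tool_pos: [0.5739, -0.2314, 0.0467]
orientation: [-90.0, 0.1, -179.3]
force: [3.4, -2.2, -2.0]
opening: 0.0876
clock: 12.2
tool_pos: [0.571, -0.2314, 0.047]
orientation: [-90.0, 0.1, -179.3]
force: [3.2, -1.6, -0.8]
opening: 0.0875
```

```bash
for i in 1 2; do python3 -m crank '[[[-1,1,0,0,0],[-1,2,0,0,0],[-1,3,0,0,0]]]'|grep -E 'clock|pos|force';done
```

```text
clock: 12.58
tool_pos: [0.5669, -0.2313, 0.0466]
force: [2.9, -1.1, 0.6]
clock: 12.95
tool_pos: [0.5637, -0.2313, 0.0464]
force: [2.4, -0.4, -0.1]
```

```bash
python3 - <<'E'
from h import *
o,im=snap('wrist','w8.png'); print(o['tool_pos'],o['force'])
E
```

```text
[ 0.56366036 -0.23130116  0.04638635] [ 2.39330468 -0.35325458 -0.12759759]
```

View pics/w8.png

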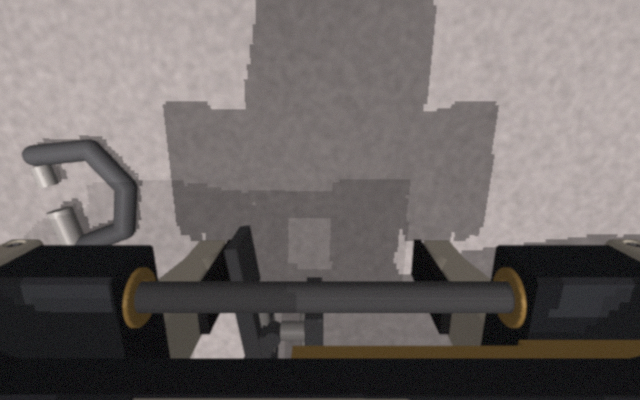

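```bash
for i in 1 2; do python3 -m crank '[[[-1,1,0,0,0],[-1,2,0,0,0]]]'|grep -E 'clock|pos|force';done;  python3 - <<'E'
from h import *
o,im=snap('scene','s9.png'); crop(im,190,130,150,110,5,'s9c.png')
E
```

```text
clock: 13.25
tool_pos: [0.5617, -0.2313, 0.0464]
force: [1.7, 0.1, 1.4]
clock: 13.5
tool_pos: [0.5598, -0.2313, 0.0464]
force: [0.3, -1.0, -1.3]
```

View pics/s9c.png

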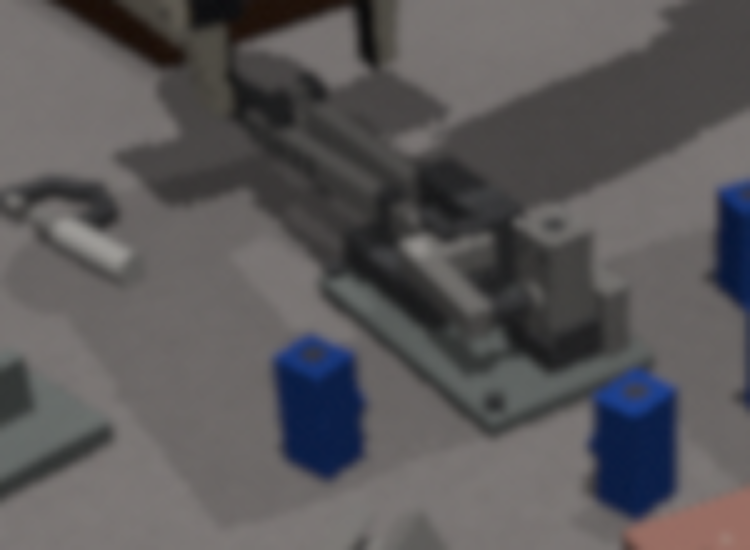

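```bash
for i in 1 2; do python3 -m crank '[[[-1,1,0,0,0],[-1,2,0,0,0]]]'|grep -E 'clock|pos|force';done;  python3 - <<'E'
from h import *
o,im=snap('scene','s10.png'); crop(im,190,130,150,110,5,'s10c.png')
o,im=snap('wrist','w10.png'); crop(im,160,200,220,160,4,'w10c.png')
E
```

```text
clock: 13.8
tool_pos: [0.5587, -0.2313, 0.0466]
force: [2.9, 0.1, -1.9]
clock: 14.05
tool_pos: [0.5561, -0.2315, 0.0466]
force: [2.3, -1.0, -1.2]
```

View pics/w10c.png

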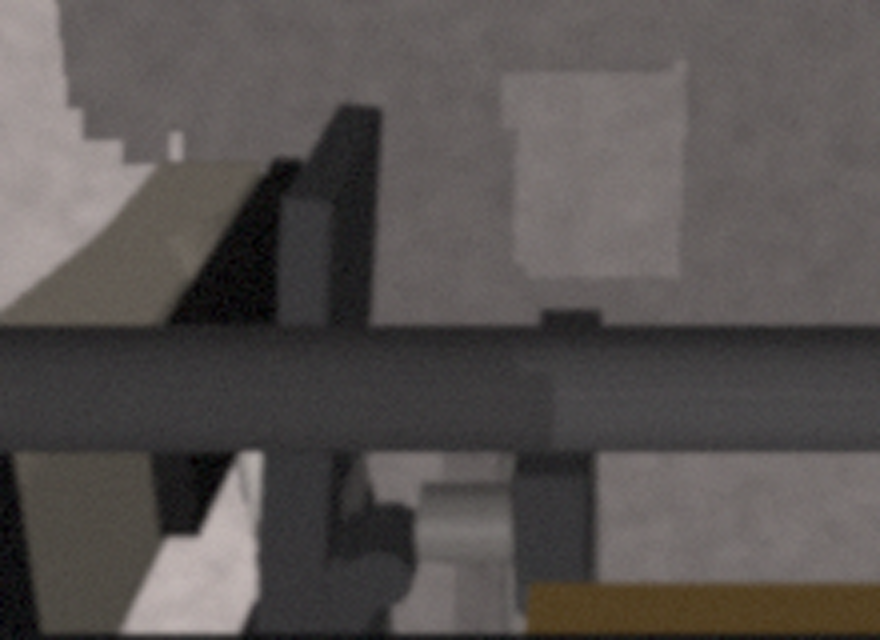

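View pics/s10c.png

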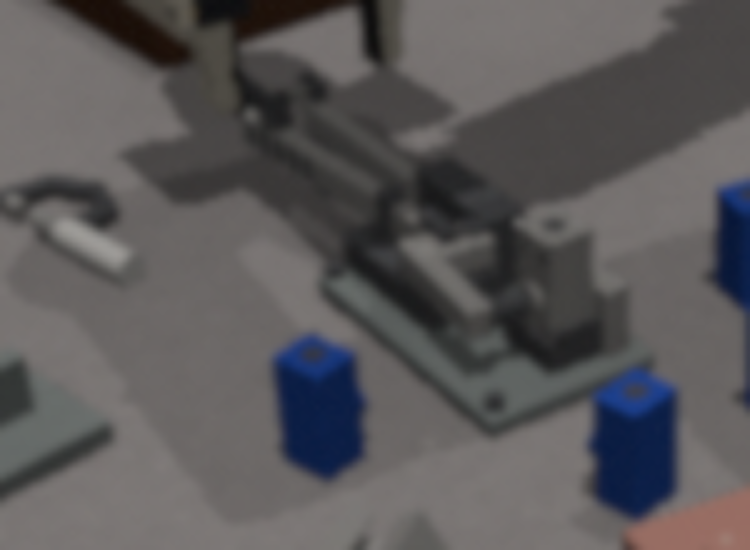

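```bash
for i in 1 2; do python3 -m crank '[[[-1,1,0,0,0],[-1,2,0,0,0]]]'|grep -E 'clock|pos|force';done;  python3 - <<'E'
from h import *
o,im=snap('wrist','w11.png'); crop(im,160,200,220,160,4,'w11c.png')
E
```

```text
clock: 14.4
tool_pos: [0.5548, -0.2315, 0.0467]
force: [6.1, -0.3, -4.0]
clock: 14.65
tool_pos: [0.5542, -0.2315, 0.0467]
force: [11.1, -1.0, -8.1]
```

View pics/w11c.png

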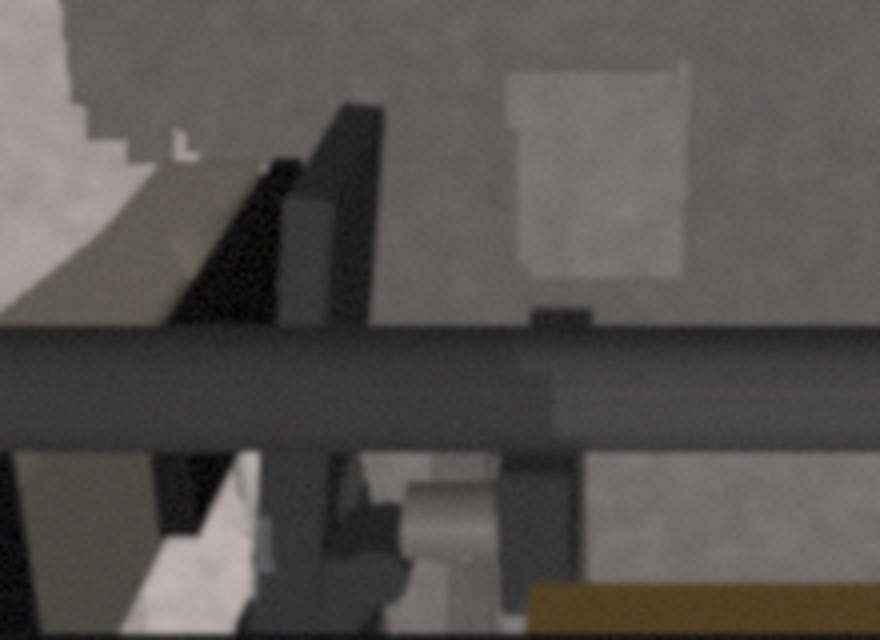

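```bash
python3 -m crank '[[[-1,-50,-10,0,0],[-1,-85,-20,0,0],[-1,-85,-30,0,0],[-1,-85,-50,0,0],[-1,-85,-50,0,0],[-1,-85,-50,0,0]]]';  python3 - <<'E'
from h import *
o,im=snap('wrist','w12.png')
o,im=snap('scene','s12.png'); crop(im,190,130,150,110,5,'s12c.png')
E
```

```text
clock: 15.45
tool_pos: [0.6359, -0.2304, 0.0962]
orientation: [-90.0, -0.1, -179.3]
force: [-0.2, 0.1, -0.6]
opening: 0.0876
```

View pics/w12.png

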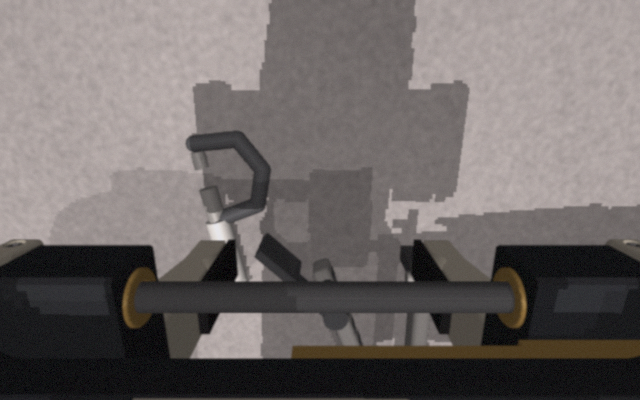

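View pics/s12c.png

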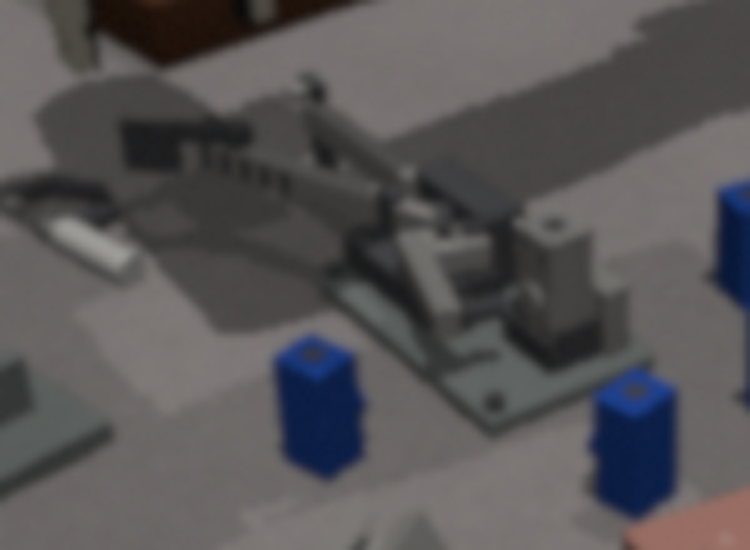

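```bash
python3 - <<'E'
from h import *
print(ctrl.get_obs()['joint_pos'].round(1))
E
python3 -m crank '[[[-1,0,-55,0,0],[-1,0,-110,0,0],[-1,15,-110,-50,0.18],[-1,30,-110,-100,0.36],[-1,45,-110,-150,0.54],[-1,55,-110,-200,0.72],[-1,66,-110,-250,0.9],[-1,66,-110,-272,1.08],[-1,66,-110,-272,1.26],[-1,66,-110,-272,1.44],[-1,66,-110,-272,1.571],[-1,66,-110,-272,1.571]]]'
```

```text
[ -3.5  26.5  -8.2  -0.  -55.5   4.1]
clock: 17.05
tool_pos: [0.5674, 0.0406, 0.206]
orientation: [-89.9, 0.0, 90.7]
force: [0.5, -0.8, 1.1]
opening: 0.0877
```

```bash
python3 -m crank '[[[0,0,60,0,0],[0,0,90,0,0],[0,0,90,0,0],[0,0,90,0,0],[0,0,90,0,0],[0,0,90,0,0]]]'; python3 - <<'E'
from h import *
o,im=snap('wrist','w13.png');print(o['tool_pos'],o['opening'],ctrl.get_obs()['joint_pos'].round(1))
o,im=snap('scene','s13.png'); crop(im,190,80,150,140,5,'s13c.png')
E
```

```text
clock: 17.8
tool_pos: [0.5685, 0.0409, 0.1178]
orientation: [-90.1, -0.0, 90.7]
force: [0.0, 0.1, -0.5]
opening: 0.0443
[0.56846621 0.0409338  0.11777523] 0.04426919346359253 [  23.8   16.1  -21.2    0.   -52.6 -113.1]
```

View pics/w13.png

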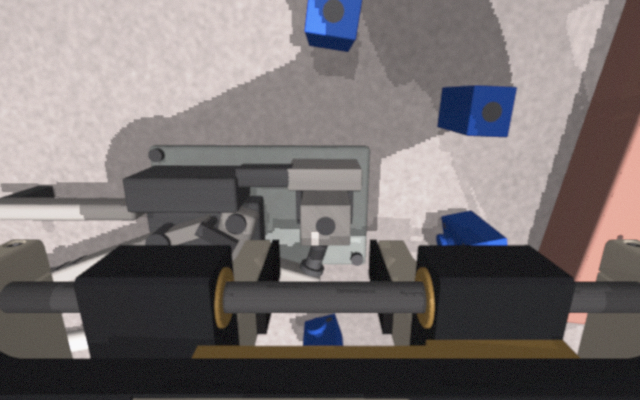

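View pics/s13c.png

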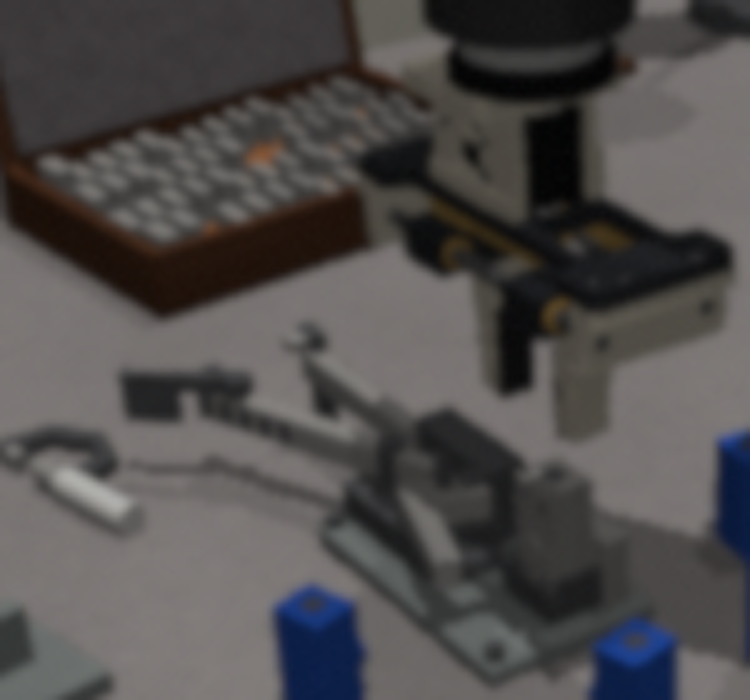

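```bash
python3 - <<'E'
from h import *
im=cv2.imread('pics/w13.png')[:,:,::-1]; crop(im,280,150,100,135,5,'w13c.png')
o=dict(tool_pos=[0.56846621,0.0409338,0.11777523],orientation=[-90.05,0,90.7])
print(pz('wrist',(325,226),.082,o))
E
```

```text
[0.56641475 0.04240981 0.082     ]
```

View pics/w13c.png

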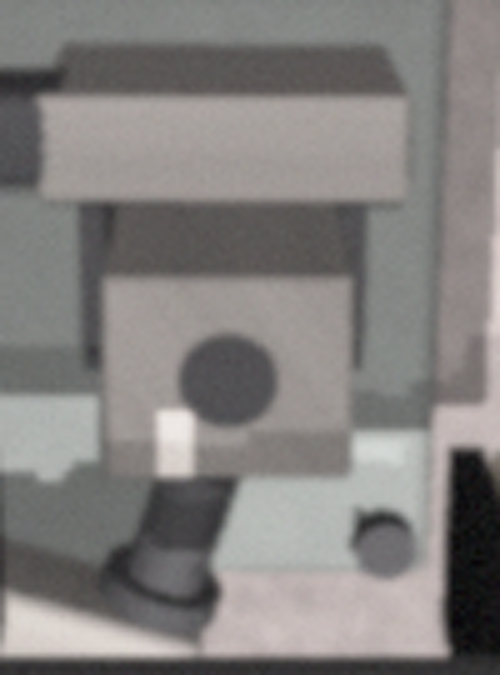

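```bash
python3 -m crank '[[[0,0,-50,-40,0],[0,0,-60,-80,0],[0,0,-60,-110,0],[0,0,-60,-110,0],[0,0,-60,-110,0],[0,0,-60,-110,0]]]'; python3 - <<'E'
from h import *
o,im=snap('wrist','w14.png');print(o['tool_pos'],o['orientation'])
crop(im,270,20,110,110,6,'w14c.png')
E
```

```text
clock: 18.65
tool_pos: [0.6772, 0.042, 0.1768]
orientation: [-90.0, -0.0, 90.7]
force: [-0.8, 0.5, -0.6]
opening: 0.0438
[0.67715332 0.04199436 0.17677221] [-8.99941235e+01 -8.36293552e-04  9.06893464e+01]
```

View pics/w14c.png

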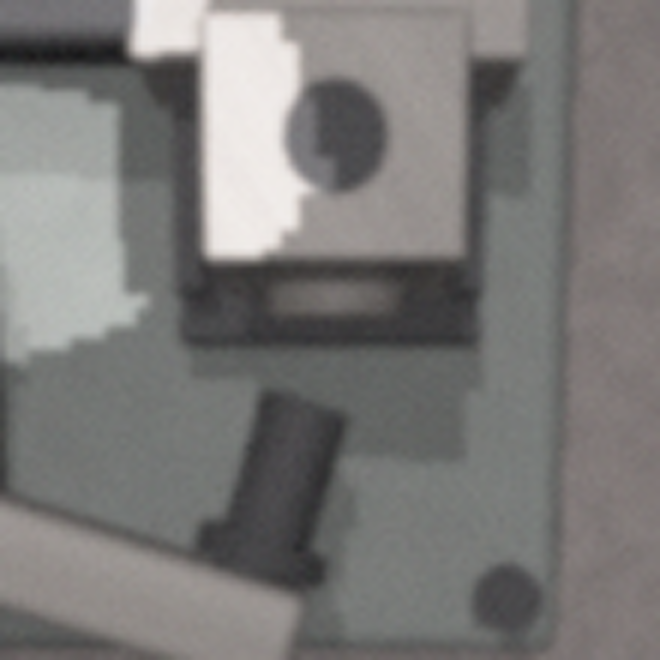

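```bash
python3 - <<'E'
from h import *
from fit2 import c4
o=dict(tool_pos=[0.67715,0.042,0.17677],orientation=[-90,0,90.69])
c,s=np.cos(np.radians(90.7)),np.sin(np.radians(90.7))
def cl(W): W=np.array(W)[:2]-[.5788,-.0289]; return (1e3*np.array([c*W[0]+s*W[1],-s*W[0]+c*W[1]])).round(1)
for n,px,z in [('top -y face',(335,260),.082),('hole',(336,135),.082),('head outer',(335,318),.050),('head outer',(335,318),.0525),('head inner/occl',(335,278),.053)]:
    W=pz('wrist',c4(*px,270,20,6),z,o); print(n,W.round(4),cl(W))
E
```

```text
top -y face [0.5788 0.0426 0.082 ] [71.5 -0.9]
hole [0.5657 0.0426 0.082 ] [71.6 12.2]
head outer [0.5832 0.0428 0.05  ] [71.7 -5.3]
head outer [0.5834 0.0428 0.0525] [71.7 -5.5]
head inner/occl [0.5786 0.0427 0.053 ] [71.6 -0.7]
```

```bash
python3 -m crank '[[[0,0,0,55,0],[0,0,0,111,0],[0,0,0,111,0],[0,0,40,111,0],[0,0,70,111,0],[0,0,70,111,0],[0,0,70,111,0]]]'; python3 - <<'E'
from h import *
o,im=snap('wrist','w15.png');print(o['tool_pos'],o['force'])
crop(im,200,150,230,180,3.4,'w15c.png')
E
```

```text
clock: 19.58
tool_pos: [0.5678, 0.0409, 0.1078]
orientation: [-90.1, -0.0, 90.7]
force: [0.3, 0.4, 0.2]
opening: 0.0439
[0.56784954 0.04092782 0.1078203 ] [0.28151964 0.44393315 0.18600997]
```

View pics/w15c.png

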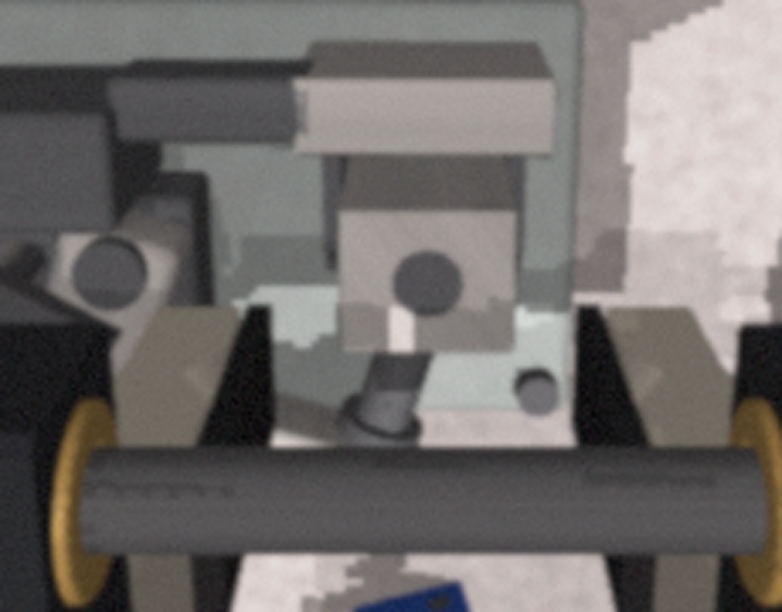

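```bash
python3 -m crank '[[[0,1,25,1,0],[0,1,45,1,0],[0,1,59,1,0],[0,1,59,1,0],[0,1,59,1,0]]]'; python3 - <<'E'
from h import *
o,im=snap('scene','s16.png'); crop(im,190,80,150,140,5,'s16c.png')
E
```

```text
clock: 20.25
tool_pos: [0.5666, 0.0419, 0.0485]
orientation: [-90.1, -0.0, 90.7]
force: [0.4, 0.0, 0.9]
opening: 0.0435
```

View pics/s16c.png

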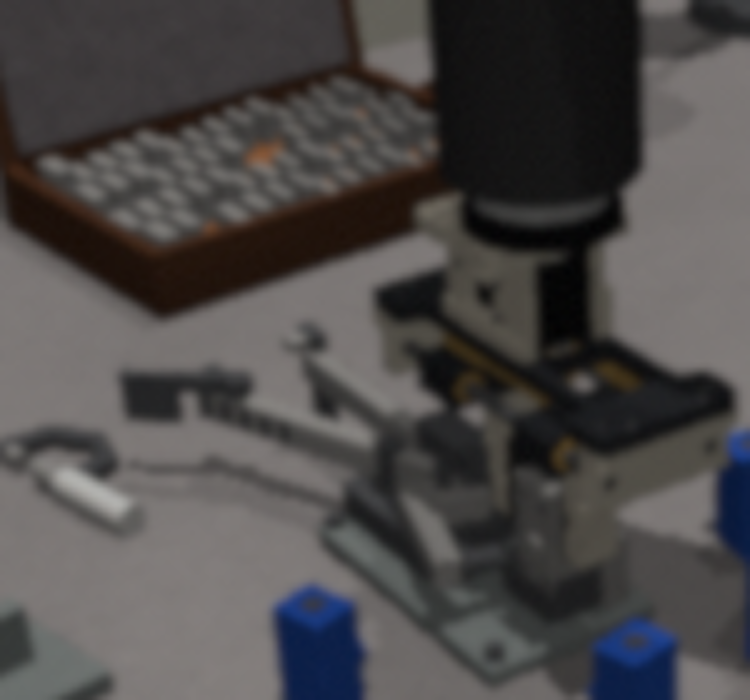

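Fingers stand on both sides of the block. Close and lift a little.

```bash
python3 -m crank '[[[0.15,0,0,0,0],[0.3,0,0,0,0],[0.5,0,0,0,0],[0.7,0,0,0,0],[0.7,0,0,0,0],[0.7,0,0,0,0],[0.7,0,0,0,0]]]';python3 -m crank '[[[0.7,0,-8,0,0],[0.7,0,-16,0,0],[0.7,0,-30,0,0],[0.7,0,-50,0,0],[0.7,0,-80,0,0],[0.7,0,-80,0,0],[0.7,0,-80,0,0],[0.7,0,-80,0,0]]]'
python3 - <<'E'
from h import *
o,im=snap('wrist','w17.png');print(o['tool_pos'])
o,im=snap('scene','s17.png'); crop(im,190,80,150,140,5,'s17c.png')
E
```

```text
clock: 21.18
tool_pos: [0.566, 0.0417, 0.0478]
orientation: [-90.0, -0.0, 90.7]
force: [-1.2, -0.2, 5.1]
opening: 0.0297
clock: 22.18
tool_pos: [0.5648, 0.0414, 0.1265]
orientation: [-89.9, 0.0, 90.7]
force: [0.5, 0.5, -4.3]
opening: 0.0298
[0.56481991 0.04137606 0.1264526 ]
```

View pics/s17c.png

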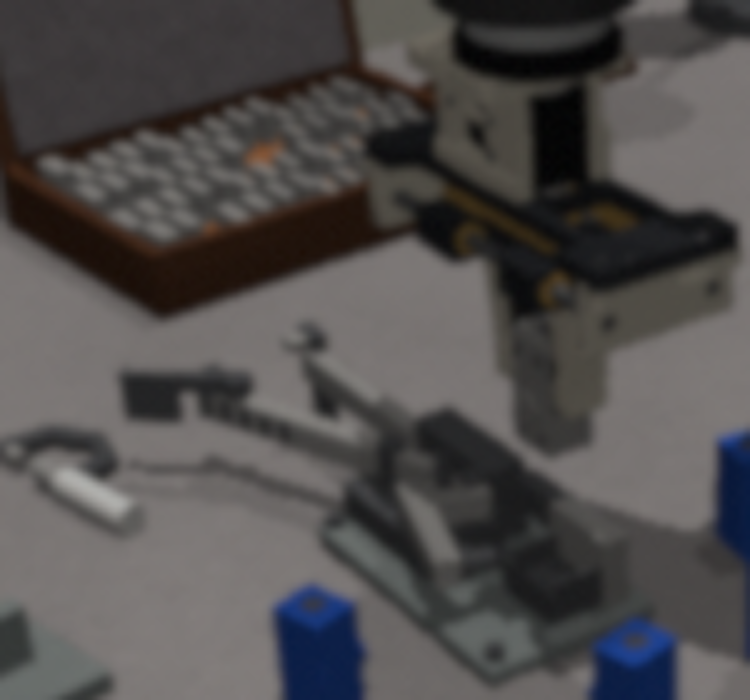

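View pics/w17.png

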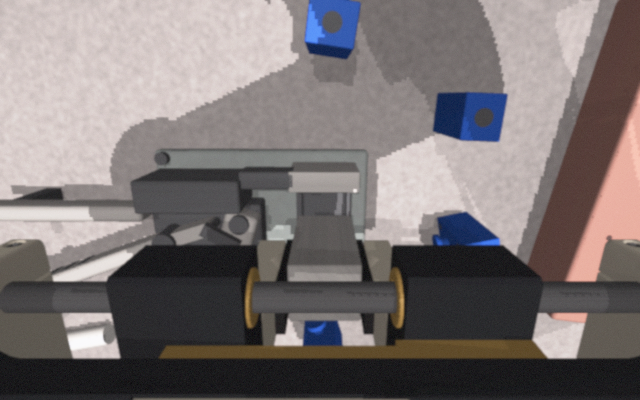

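```bash
python3 -m crank '[[[0.7,25,-5,4,0],[0.7,60,-5,10,0],[0.7,95,-5,15,0],[0.7,130,-5,20,0],[0.7,165,-5,25,0],[0.7,200,-5,30,0],[0.7,230,-5,36,0],[0.7,245,0,39,0],[0.7,253,10,39,0],[0.7,253,20,39,0],[0.7,253,25,39,0],[0.7,253,25,39,0]]]'
python3 - <<'E'
from h import *
o,im=snap('wrist','w18.png');print(o['tool_pos'])
o,im=snap('scene','s18.png'); crop(im,290,130,200,150,4,'s18c.png')
E
```

```text
clock: 23.78
tool_pos: [0.5238, 0.2932, 0.1019]
orientation: [-90.0, 0.1, 90.6]
force: [1.0, 0.4, -3.4]
opening: 0.0298
[0.52381518 0.29320735 0.1019392 ]
```

View pics/s18c.png

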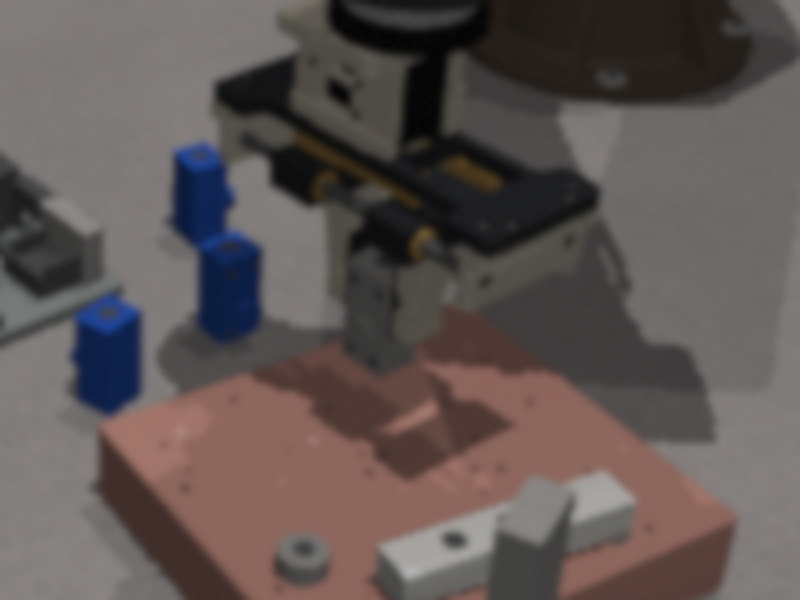

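View pics/w18.png

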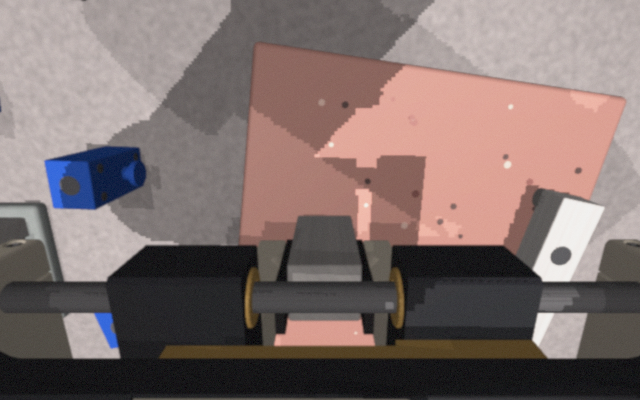

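```bash
python3 -m crank '[[[0.7,0,5,0,0],[0.7,0,10,0,0],[0.7,0,15,0,0],[0.7,0,19,0,0],[0.7,0,21,0,0],[0.7,0,21,0,0],[0.7,0,21,0,0]]]'; for i in 1 2; do python3 -m crank '[[[0.7,0,0.7,0,0],[0.7,0,1.4,0,0],[0.7,0,2,0,0],[0.7,0,2,0,0]]]'|grep -E 'clock|pos|force';done
```

```text
clock: 24.75
tool_pos: [0.524, 0.2943, 0.0817]
orientation: [-90.0, -0.0, 90.7]
force: [0.2, -0.5, -3.5]
opening: 0.03
clock: 25.25
tool_pos: [0.5238, 0.2942, 0.0795]
force: [-0.6, 1.1, -4.6]
clock: 25.75
tool_pos: [0.5238, 0.2942, 0.0775]
force: [0.8, -0.1, -4.2]
```

```bash
for i in 1 2 3; do python3 -m crank '[[[0.7,0,0.4,0,0],[0.7,0,0.8,0,0],[0.7,0,0.8,0,0]]]'|grep -E 'clock|pos|force';done
```

```text
clock: 26.12
tool_pos: [0.5239, 0.2942, 0.0767]
force: [0.4, 0.3, -3.8]
clock: 26.5
tool_pos: [0.5239, 0.2942, 0.0759]
force: [0.0, -0.7, -4.5]
clock: 26.88
tool_pos: [0.5239, 0.2942, 0.0759]
force: [-3.0, -1.6, 4.5]
```

```bash
python3 -m crank '[[[0.7,0,-0.5,0,0],[0.3,0,-0.5,0,0],[0.2,0,-0.5,0,0],[0.1,0,-0.5,0,0],[0,0,-0.5,0,0],[-0.1,0,-0.5,0,0],[-0.1,0,-0.5,0,0]]]'; python3 - <<'E'
from h import *
o,im=snap('scene','s19.png'); crop(im,290,130,200,150,4,'s19c.png')
E
```

```text
clock: 27.75
tool_pos: [0.5239, 0.2942, 0.0757]
orientation: [-90.0, -0.0, 90.7]
force: [0.4, 0.5, -0.2]
opening: 0.0477
```

View pics/s19c.png

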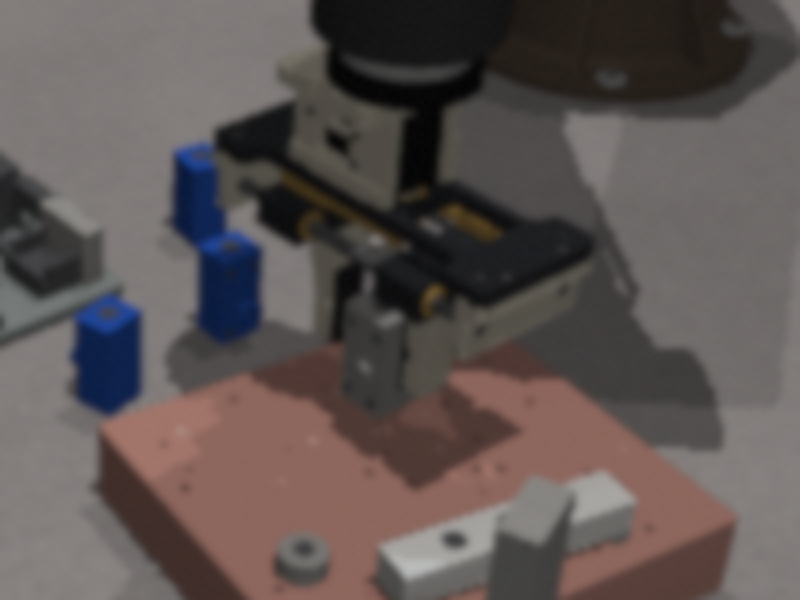

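```bash
python3 -m crank '[[[-0.2,0,-15,0,0],[-0.2,0,-45,0,0],[-0.2,0,-90,0,0],[-0.2,0,-130,0,0],[-0.2,0,-150,0,0],[-0.2,0,-150,0,0],[-0.2,0,-150,0,0]]]'; python3 - <<'E'
from h import *
o,im=snap('scene','s20.png'); crop(im,190,120,250,190,3.2,'s20c.png')
o,im=snap('top','t20.png');
o,im=snap('wrist','w20.png');
E
```

```text
clock: 28.68
tool_pos: [0.5235, 0.294, 0.2255]
orientation: [-90.0, 0.0, 90.7]
force: [-0.2, -0.2, -0.8]
opening: 0.0527
```

View pics/s20c.png

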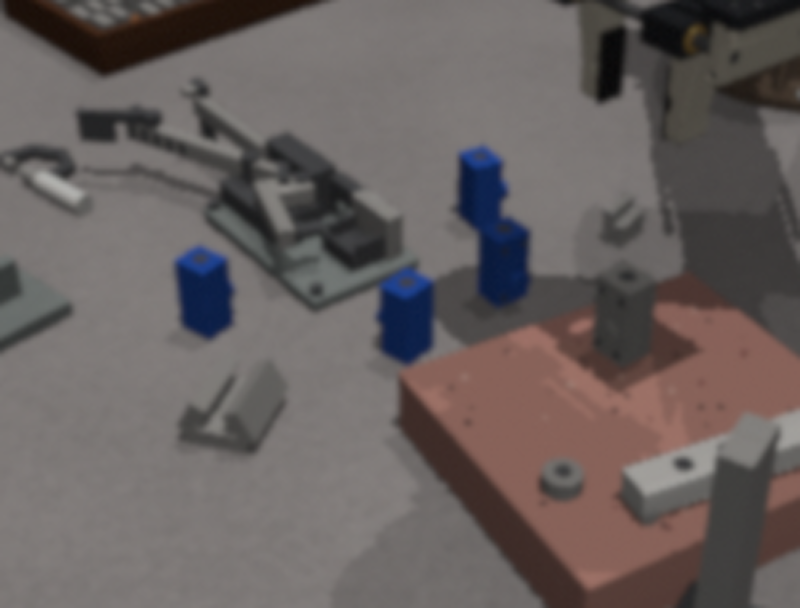

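View pics/w20.png

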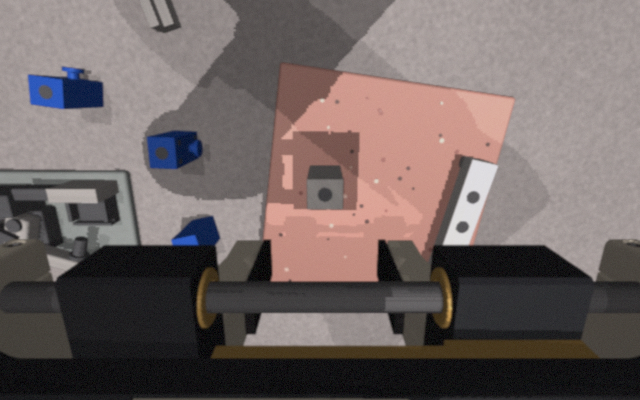

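View pics/t20.png

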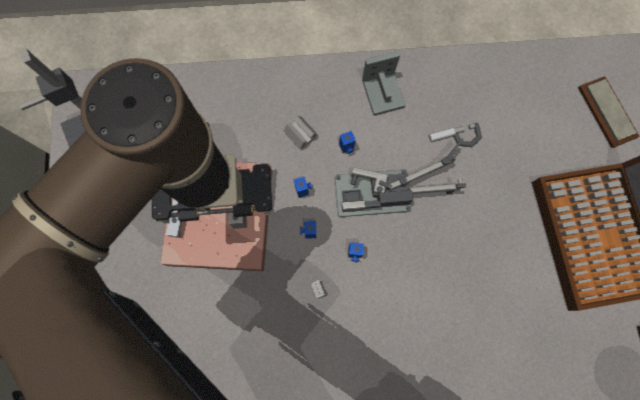

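```bash
python3 - <<'E'
from h import *
print(ctrl.close_job())
E
```

```text
the job is handed in; nothing more can be done
None
```

The job is done and handed in at about 29 s; no verdict was reported, and joint values could only be read from pictures and forces.

- **Locking:** I pushed the moving handle shut with one finger. The highest sideways (push) force I read was 12.8 N (about 14 N in all), which fell to about zero as it snapped over centre. It stayed locked when I backed away.
- **Release:** I pushed the tail about 21 mm. The last steps reached the lever's stop, where the reading rose to about 11 N sideways (14 N in all). When I withdrew, the pliers sprang fully open.
- **Dowel:** A wrist picture taken before lifting put the head's outer face about 4.5 mm off the block. The head is 4 mm thick, so the dowel is home to within my measuring error.
- **Placing:** I gripped the block on its x faces and lifted it out. I set it on the clear part of the granite with about an 8 N change in the wrist force reading on contact.

The last pictures show the block upright on the plate with the gripper 150 mm above where it let go, and the pliers open. In these views the bystanders look unmoved, but in the top view the arm hides the button and most of the sine bar. No check failed.

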